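# Index the slicer pusher at its loading notch

## Robot

A 6-joint arm with a two-finger parallel gripper is mounted at the origin on the work surface. World frame = base frame: x ahead of the robot, y to its left, z up, the work surface at z = 0. Lengths are in mm, angles in rad, forces in N, time in s.
With the tool pointing down it reaches from about 375 to 975 mm from the base axis. Payload 3.8 kg.
Tool frame: the origin (TCP) lies at the very end of the fingers, on their centre line; the grasp point (between the pads) lies hold_point_z behind it (hold_point_z is the distance from the TCP to the grasp point, in mm); x points along the fingers, y is the direction in which the jaws open and shut, and the axes are right-handed (so a half turn about x gives the same grasp; the last joint's range is limited). The gripper opens to 85 mm and grips with 20 to 120 N. Pads are 22 mm wide; open, the fingers measure 114 mm over their backs; the gripper's body (76 mm by 85 mm) begins 54 mm behind the grasp point. The pads swing forward as they close: fully open they stand 13 mm farther back than shut.
Start: joints at [1.204, 0.264, 1.604, -0, 1.274, -0.037], TCP at [218.599, 638.618, 231.28] pointing down, gripper open.
Joint ranges: [-2.63, 2.63], [-0.94, 2.18], [0.31, 2.57], [-1.31, 4.45], [0, 2.66], [-2.55, 2.55]. Speed limits (rad/s): [2.57, 2.57, 3.14, 3.14, 3.14, 3.14].

## Interface

Orientations are given as a unit quaternion [w, x, y, z].
In Python, from cell import * gives the robot as it stands.
- The arm moves only by the tool jog_arm, never from a script. Its argument "commands" is a list of rows, each an object with "xyz": the shift along the world's x, y, z in mm, a list of three; "spin": the turn about the world's z in degrees. A call has 1 to 8 rows; each row shifts and turns the pose as measured when the row begins; what a row does not reach is not made up. A row lasts 1/8 s, in which the tool goes at most 62.5 mm and 10.7 degrees, less where a joint would pass 70% of its speed; a pose out of reach is approached as far as the arm can. A call is refused whole if a number of a shift passes 62.5 or a number of a turn 10.7, either way. A call with a gripper value outside its range is refused whole. "jaw" is the gripper command: -1 is shut, 1 is fully open, values between are in proportion, set as the call begins (left out, the last holds). The fingers move at their own pace and stop on an object; "grip_force" is the grip in N (left out, the last holds). Time passes only in rows, so rows that do not move let the fingers close. It gives the time, the measured TCP pose, the force and the opening at its end, in the units of the state.
- get_state(): the state, without advancing time (a new reading comes with each control period).
- snapshot(name): name is "side" or "top"; returns a dict with "pixels" (384x512x3 uint8, red, green, blue), "fov_y" (degrees; the focal length in pixels is half the picture's height over the tangent of half this angle, whatever the lens; pixels are square), "cx", "cy" (the principal point, pixels), "k1" (the pictures are not rectified: a ray, as slopes to the right and down, at radius r is drawn at 1 + k1 r^2 times it, then the intrinsics apply), "position" and "orientation" of the camera in the world. Camera axes: x right, y down, z forward; pixel columns grow to the right and rows downward; lengths in mm; the calibration is good to about 2 mm. A picture is of the moment at which its call begins. There is no depth.
- hand_in(): hands the job in, once; it reports no verdict.
Trained networks look in a picture, given as the dict that the camera call returned (one of the last four; its "shot" number tells which), for a name from the list of things; names that differ only in an ending like _2 or _b are one class to them, and where a whole thing is asked for, a point or a joint stands for the part that bears it (a point fixed in the world has none). Each returns a list of dicts, best first, with "p" (0 to 1); they miss things now and then, are a little off and sometimes report something else, mostly with a low value. They report only what shows in the picture. A call takes as long as a camera call.
- boxes_of(picture, query): "position" ([x, y, z] in mm, in the coordinates of the camera as it stood for that picture, good to about 4 mm: the middle of the surface that is visible of it).
- masks_of(picture, query): "pixels" (384x512 bool, what is visible of it).
The state is a dict: "time": time; "joints": joint angles; "dq": joint speeds; "effort": joint torques, N m; "tool_pos": TCP position; "ee_rot": TCP orientation; "wrist_force": force on the tool from outside, world axes, zero at the start; "torque": the same for the moment, N m; "width": opening from 0.0 (shut) to 1.0 (fully open).
Only numpy, scipy, OpenCV 4.12 (cv2) and the standard library are available. Lean on these libraries where they do the work, as an engineer would, in place of code of your own. Each camera call takes 0.05 s, during which the arm holds its last target. There are 200 camera calls.

## Task

Lift the slicer's cover by its handle until it rests on its stop, then take the pusher inside by its grip and slide it along its rails until the spring ball clicks into the loading notch. Finish while still holding the pusher gripped there, at rest in the notch, so that the slicer can be loaded; leave the oil bottle, the measuring cup and the spatula where they are.

Things in the scene. Friction and masses are not known exactly. Their poses are not given: they have to be found in the camera images.
- case: the slicer, fixed to the counter: an open-topped white plastic case 150 (x) x 330 (y) x 85 (z) mm, walls 5 mm, closed at first by the hinged cover. Origin at the centre of its underside; its y axis runs along the case and is the direction of the rails, z is up, -x is its front side, which carries the cover's handle. It stands at various places and yaws.
- cover (a joint): angle of the hinged cover (rad): 0 shut, 1.75 on its stop, just past upright. Grey plastic frame with a clear pane, 150 x 334 x 6 mm, 0.25 kg (varies by a fifth), hinged on the top of the far (+x) wall of the case; about 3 N at the handle lifts it, and its stiff hinge keeps it at any angle where it is left.
- cover_handle (a point): centre of the cover's handle: a black rod 14 mm in diameter and 36 mm long, lying along the case's y axis, 35 mm out from the cover's free edge on a neck 12 mm wide; it can be pinched by its two end faces and turns between the fingers, or hooked from below. 185 mm from the hinge line; 88 mm above the counter when the cover is shut.
- cover_hinge (a point): middle of the cover's hinge line, which is parallel to the case's y axis at case x = +75 mm, 85 mm above the counter; the cover opens by turning about +y (free edge up, then back to +x).
- pusher (a joint): travel of the pusher in the case's +y direction (m), 0 to 0.21, starting at 0 to 0.04; at 0 its fin is at case x = 0, y = -108 mm. Friction 1 to 2 N. The notch, a V 15 mm long, a dark patch on the strip between the rails, lies at a new travel each time, 0.10 to 0.17. The ball pulls the pusher in over the last 5 mm with about 7 N and centres it if free; 12 to 16 N pushes it out either way.
- pusher_grip (a point): centre of the pusher's grip: an upright black fin 20 (case x) x 42 (case y) x 34 (z) mm on a grey block 90 x 84 x 20 mm; fin top 75 mm and block top 40 mm above the counter, this point 58.5 mm above it. Pinch the fin from above, across its 20 mm; 60 mm are free on both sides of it inside the case.
- pin (a joint): height of the spring ball and its steel pin in the pusher (m): about 0.0045 while the ball rides on the plain strip (the pin then stands some 5.5 mm proud of the block, 35 mm to +y of the fin's centre), about 0 when it sits at the bottom of the notch; near the bottom it rises as much as the pusher is off-centre.
- oil: bystander: green oil bottle, 60 mm diameter, 210 mm tall; origin at the centre of its underside
- measure: bystander: black measuring cup, 90 mm diameter, 60 mm tall; origin at the centre of its underside
- spatula: bystander: spatula lying on the blue chopping board

How it is judged:
By the outcome, as a careful person would: the job done as asked, in the order asked, and still so for the second after the job is handed in, while the arm keeps its last pose, push and grip.
It also fails if it takes over 61 s, if anything falls off the work surface, if the arm or the gripper's body presses on something with over 40 N, if the wrist force passes 120 N, or if a joint passes its speed limit or range.

## Working session

There is one attempt and no reset: what is moved stays moved. The work goes in short steps, Python scripts to look and compute and a tool call to move; the robot and the scene stay as the last step left them, time stands still between calls to the robot, and variables do not carry over. Pictures are saved under pics/ and viewed, about 8 in all and at most 12, crops included, and the job is handed in when it is done.

Besides the shell and the picture viewer there is one more tool, called in YAML: its name, and indented under it one key for each argument. jog_arm: Moves the arm, as the interface text tells. Its arguments: {"type":"object","properties":{"commands":{"type":"array"},"jaw":{"type":"number"},"grip_force":{"type":"number"}},"required":["commands"]}

```bash
mkdir -p pics; cat > h.py <<'E'
from cell import *
import numpy as np, cv2
from scipy.spatial.transform import Rotation as R
def cam(p):
    f=192/np.tan(np.radians(p["fov_y"])/2); q=p["orientation"]
    return f,R.from_quat([q[1],q[2],q[3],q[0]]).as_matrix(),np.array(p["position"])
def ray(p,u,v):
    f,M,c=cam(p); a=np.array([(u-p["cx"])/f,(v-p["cy"])/f]); b=a.copy()
    for _ in range(20): b=a/(1+p["k1"]*(b@b))
    return c,M@np.array([b[0],b[1],1])
def at_z(p,u,v,z):
    c,d=ray(p,u,v); return c+d*(z-c[2])/d[2]
def proj(p,X):
    f,M,c=cam(p); s=M.T@(np.array(X,float)-c); b=s[:2]/s[2]; b=b*(1+p["k1"]*(b@b))
    return b*f+[p["cx"],p["cy"]]
def world(p,x):
    f,M,c=cam(p); return M@np.array(x)+c
def save(p,n,crop=None,s=1):
    im=p["pixels"][:,:,::-1]
    if crop: im=im[crop[1]:crop[3],crop[0]:crop[2]]
    cv2.imwrite("pics/"+n,cv2.resize(im,None,fx=s,fy=s,interpolation=cv2.INTER_CUBIC))
E
python3 - <<'E'
from h import *
np.set_printoptions(precision=1,suppress=True)
print(get_state())
P=[]
for n in("side","top"):
    p=snapshot(n);P.append(p["pixels"]);print(n,p["position"],p["orientation"],p["fov_y"],p["k1"])
    for q in("case","cover","cover_handle","cover_hinge","pusher","pusher_grip","oil","measure","spatula"):
        for d in boxes_of(p,q)[:2]:
            w=world(p,d["position"]);print(q,round(d["p"],2),w,proj(p,w))
cv2.imwrite("pics/a.png",cv2.resize(np.vstack(P)[:,:,::-1],(400,600)) if 0 else np.vstack(P)[:,:,::-1][:,:,:])
cv2.imwrite("pics/s.png",P[0][:,:,::-1]);cv2.imwrite("pics/t.png",P[1][:,:,::-1])
E
```

```text
{'time': 0.0, 'joints': array([ 1.2,  0.3,  1.6,  0. ,  1.3, -0. ]), 'dq': array([-0., -0.,  0.,  0.,  0., -0.]), 'effort': array([  0. , -51.5, -36.7,   0. ,   0. ,  -0. ]), 'tool_pos': array([218.3, 637.9, 230. ]), 'ee_rot': array([ 0.7,  0.1,  0.7, -0.1]), 'wrist_force': array([ 0.2,  0.9, -0.5]), 'torque': array([0., 0., 0.]), 'width': 0.9945859974265928}
side [ 391.2 -885.8  947.4] [-0.4  0.9 -0.1  0. ] 52.521370707028325 -0.13575244413569554
case 0.68 [562.2 -93.2  85.9] [262.5 216.4]
cover 0.7 [564.5 -61.4  89.6] [261.4 208.1]
cover_handle 0.56 [563.6 -57.8  87.4] [260.9 207.8]
cover_hinge 0.6 [563.1 -62.1  90.9] [261.1 208. ]
measure 0.78 [445.4 444.   40.8] [210.2 132. ]
spatula 0.66 [ 679.5 -495.     5.7] [334.8 345.4]
top [ 471.1  -24.2 1267.8] [ 0.  -0.7  0.7 -0. ] 47.3255815436728 -0.09176069914292882
case 0.8 [567.  -47.   85.8] [272.5 182.2]
cover 0.66 [560.2 -41.8  86.1] [270.6 184.7]
cover_handle 0.82 [567.  -37.8  90.1] [269.1 182.1]
cover_hinge 0.63 [565.  -42.   92.8] [270.7 182.8]
pusher 0.72 [445.8 465.2  19.1] [ 95.3 231. ]
oil 0.56 [638.5 435.8 132.2] [ 90. 159.]
measure 0.69 [444.2 463.5  19.8] [ 95.8 231.5]
spatula 0.62 [ 673.6 -492.3   11.1] [422.5 143.8]
```

View pics/s.png

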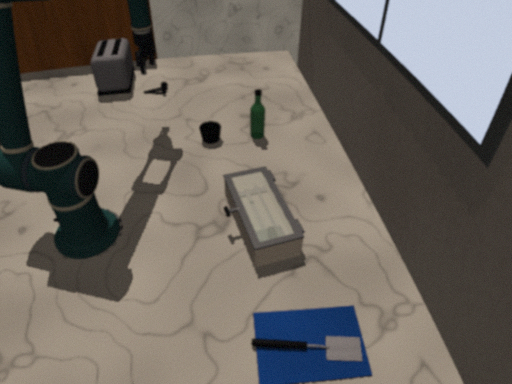

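View pics/t.png

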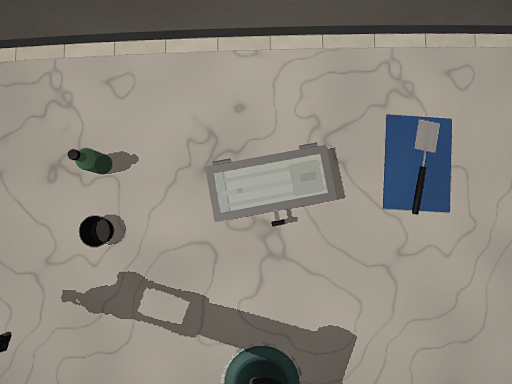

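Side view: the case is at (262,215) and its handle at (227,211). Top view: the case is centred near (276,184), the handle near (278,223) and the pusher's fin near (308,177), with the case's +y to the left. Next I'll measure the handle and yaw.

```bash
python3 - <<'E'
from h import *
np.set_printoptions(precision=2,suppress=True)
p=snapshot("top")
g=p["pixels"].max(2)
m=(g<45); sub=np.zeros_like(m); sub[205:235,255:305]=m[205:235,255:305]
n,l,st,ce=cv2.connectedComponentsWithStats(sub.astype(np.uint8)); print(st[1:],ce[1:])
k=masks_of(p,"cover")
if k:
    r=cv2.minAreaRect(np.argwhere(k[0]["pixels"])[:,::-1].astype(np.float32)); b=cv2.boxPoints(r)
    print(k[0]["p"],b); W=np.array([at_z(p,*c,88) for c in b]); print(W,np.linalg.norm(np.diff(W,axis=0),axis=1))
for c in ce[1:]: print(at_z(p,*c,90))
i=1+st[1:,4].argmax(); y,x=np.where(l==i); Q=np.array([at_z(p,a,b,90)[:2] for a,b in zip(x,y)])
w,v=np.linalg.eigh(np.cov(Q.T)); print("handle",Q.mean(0),v[:,1],Q.min(0),Q.max(0))
s=snapshot("side"); save(s,"s2.png",(210,155,320,275),5); save(p,"t2.png",(195,135,355,240),5)
E
```

```text
[[272 220  13   6  52]] [[277.56 222.46]]
0.63 [[203.97 165.48]
 [327.24 143.72]
 [339.61 213.78]
 [216.33 235.53]]
[[ 617.49  137.62   88.  ]
 [ 667.83 -199.47   88.  ]
 [ 476.41 -225.27   88.  ]
 [ 427.52  107.67   88.  ]] [340.83 193.16 336.51]
[458.04 -57.4   90.  ]
handle [458.04 -57.4 ] [-0.18  0.98] [451.46 -74.69] [464.43 -42.32]
```

View pics/t2.png

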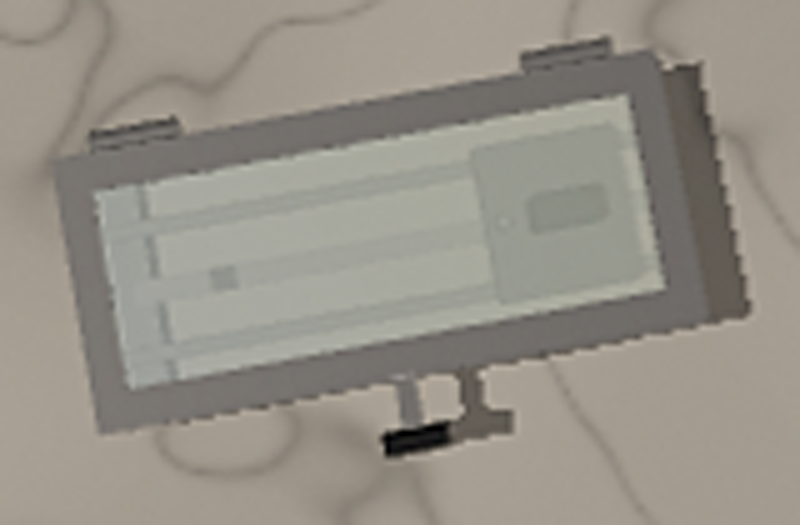

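```bash
python3 - <<'E'
from h import *
import cell
np.set_printoptions(precision=3,suppress=True)
print([ (k,getattr(cell,k)) for k in dir(cell) if not k.startswith('_') and isinstance(getattr(cell,k),(int,float,str,list,dict,tuple))])
p=snapshot("top")
f=lambda u,v,z:at_z(p,195+u/5,135+v/5,z)
C=[f(52,160,88),f(655,50,88),f(708,320,88),f(100,433,88)]
for c in C: print(c)
c=np.mean(C,0); y=(C[0]-C[1]+C[3]-C[2])[:2]; y/=np.linalg.norm(y); x=np.array([y[1],-y[0]])
print("centre",c,"yaw",np.degrees(np.arctan2(-y[0],y[1])),x,y,np.linalg.norm(C[0]-C[1]),np.linalg.norm(C[1]-C[2]))
for n,u,v,z in(("notch",223,278,20),("fin",567,208,75),("pin",504,222,45),("handle",418,440,92)):
    w=f(u,v,z); d=(w-c)[:2]; print(n,w,"case xy",d@x,d@y)
s=get_state(); q=s["ee_rot"]; print(R.from_quat([q[1],q[2],q[3],q[0]]).as_matrix())
th=np.linspace(0,1.75,13)
for t in th:
    q=c[:2]+x*(75-185*np.cos(t)); print(round(t,2),q,88+0+185*np.sin(t))
E
```

```text
[('hold_point_z', 18.700000000000003)]
[613.209 133.782  88.   ]
[ 664.393 -195.913   88.   ]
[ 516.427 -218.719   88.   ]
[464.877 110.468  88.   ]
centre [564.727 -42.595  88.   ] yaw 8.862326361591316 [0.988 0.154] [-0.154  0.988] 333.6441823524652 149.7138094537457
notch [550.835  46.186  20.   ] case xy -0.048193954564160195 89.86114998892089
fin [ 580.419 -145.961   75.   ] case xy -0.4196501307434496 -104.54955792607537
pin [ 576.274 -113.391   45.   ] case xy 0.5025038756442103 -71.72926469189026
handle [456.553 -60.082  92.   ] case xy -109.57618859234172 -0.612779299274476
[[-0.     0.324  0.946]
 [-0.     0.946 -0.324]
 [-1.    -0.    -0.   ]]
0.0 [456.04  -59.542] 88.0
0.15 [457.98  -59.239] 114.88363902431537
0.29 [463.76  -58.338] 141.1965465620727
0.44 [473.256 -56.858] 166.38010758272856
0.58 [486.268 -54.829] 189.89968273908943
0.73 [502.518 -52.295] 211.25595859817622
0.88 [521.662 -49.31 ] 229.995547913665
1.02 [543.294 -45.937] 245.72061489934242
1.17 [566.954 -42.248] 258.0973211619447
1.31 [592.14  -38.321] 266.86291298879337
1.46 [618.317 -34.239] 271.8312995292646
1.6 [644.93 -30.09] 272.897003446995
1.75 [671.413 -25.961] 270.0374001716783
```

View pics/s2.png

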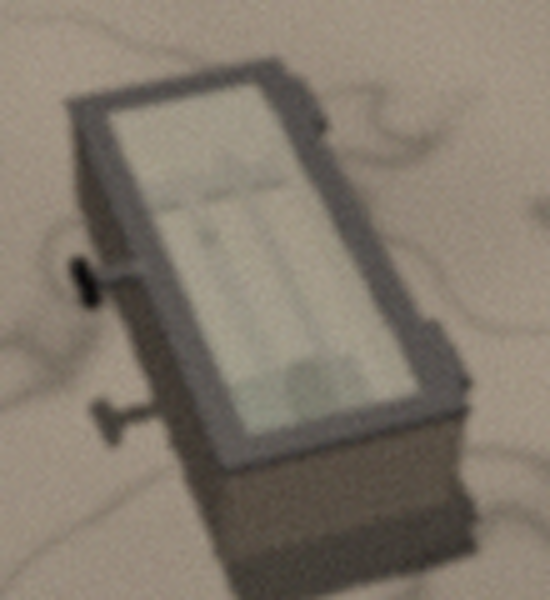

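jog_arm:
  commands:
    - {"xyz":[20,-58,0],"spin":3.5}
    - {"xyz":[20,-58,0],"spin":3.5}
    - {"xyz":[20,-58,0],"spin":3.5}
    - {"xyz":[20,-58,0],"spin":3.5}
    - {"xyz":[20,-58,0],"spin":3.5}
    - {"xyz":[20,-58,0],"spin":3.5}
    - {"xyz":[20,-58,0],"spin":3.5}
    - {"xyz":[20,-58,0],"spin":3.3}
  jaw: 0.6

```text
time: 2.2
tool_pos: [379.6, 168.2, 231.8]
ee_rot: [0.706, -0.063, 0.702, 0.065]
wrist_force: [2.3, -0.7, 0.2]
width: 0.798
```

jog_arm:
  commands:
    - {"xyz":[20,-57,-20],"spin":0}
    - {"xyz":[20,-57,-20],"spin":0}
    - {"xyz":[20,-57,-20],"spin":0}
    - {"xyz":[16,-55,-20],"spin":0}
    - {"xyz":[0,0,0],"spin":0}

```text
time: 2.82
tool_pos: [456.9, -61.2, 155.7]
ee_rot: [0.711, -0.061, 0.698, 0.063]
wrist_force: [-0.1, 1.9, 0.2]
width: 0.798
```

jog_arm:
  commands:
    - {"xyz":[-1,1.5,-40],"spin":-1}
    - {"xyz":[0,0,-35],"spin":0}
    - {"xyz":[0,0,-14],"spin":0}
    - {"xyz":[0,0,0],"spin":0}

```text
time: 3.32
tool_pos: [457.7, -58.5, 67.6]
ee_rot: [0.713, -0.054, 0.697, 0.056]
wrist_force: [-0.4, -0.4, -0.1]
width: 0.8
```

```bash
python3 - <<'E'
from h import *
np.set_printoptions(precision=3,suppress=True)
s=get_state();print(s)
a=snapshot("side"); save(a,"s3.png",(170,130,310,260),3)
b=snapshot("top"); A=cv2.imread("pics/s3.png"); save(b,"t3.png",(225,170,365,300),3)
cv2.imwrite("pics/c3.png",np.hstack([A[:,:399],cv2.imread("pics/t3.png")[:,:399]]))
E
```

```text
{'time': 3.325, 'joints': array([-0.188,  0.014,  2.218,  0.011,  0.889, -1.921]), 'dq': array([ 0.009, -0.011, -0.013,  0.001,  0.004,  0.003]), 'effort': array([ -0.138, -30.439, -29.886,   0.03 ,  -0.209,  -0.001]), 'tool_pos': array([457.697, -58.51 ,  67.614]), 'ee_rot': array([ 0.713, -0.054,  0.697,  0.056]), 'wrist_force': array([-0.43 , -0.404, -0.088]), 'torque': array([ 0.026,  0.042, -0.04 ]), 'width': 0.800235787496669}
```

View pics/c3.png

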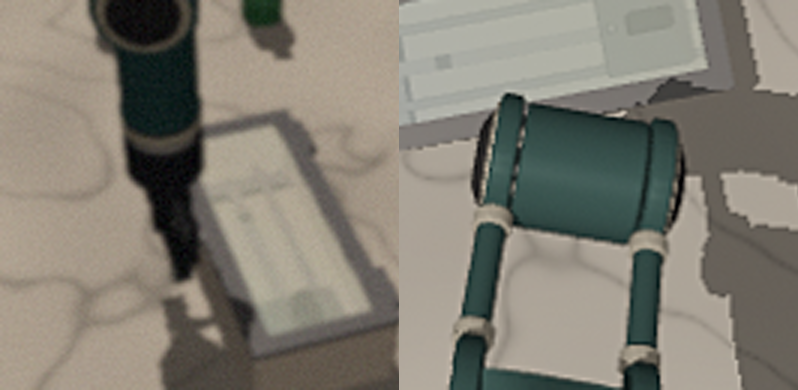

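The fingers straddle the handle at about (182,270) in the side crop, and the arm hides it from above. Closing.

jog_arm:
  commands:
    - {"xyz":[0,0,0],"spin":0}
    - {"xyz":[0,0,0],"spin":0}
    - {"xyz":[0,0,0],"spin":0}
    - {"xyz":[0,0,0],"spin":0}
  jaw: -1
  grip_force: 40

```text
time: 3.92
tool_pos: [460.4, -56.5, 72.4]
ee_rot: [0.715, -0.052, 0.695, 0.057]
wrist_force: [-0.8, -0.3, -3.4]
width: 0.41
```

jog_arm:
  commands:
    - {"xyz":[0.5,0,13],"spin":0}
    - {"xyz":[1.5,0.3,13],"spin":0}
    - {"xyz":[2.5,0.4,13],"spin":0}
    - {"xyz":[3.5,0.5,13],"spin":0}
    - {"xyz":[4.5,0.7,12.5],"spin":0}
    - {"xyz":[5,0.8,12.5],"spin":0}

```text
time: 4.68
tool_pos: [480.8, -53.3, 154.5]
ee_rot: [0.717, -0.052, 0.693, 0.056]
wrist_force: [7.6, 1.5, -8.8]
width: 0.409
```

jog_arm:
  commands:
    - {"xyz":[9,1,12],"spin":0}
    - {"xyz":[8,1.2,12],"spin":0}
    - {"xyz":[8.5,1.3,11],"spin":0}
    - {"xyz":[9.5,1.5,10.5],"spin":0}
    - {"xyz":[10,1.6,10],"spin":0}

```text
time: 5.3
tool_pos: [525.9, -46.2, 211.3]
ee_rot: [0.714, -0.052, 0.696, 0.057]
wrist_force: [5.5, 0.1, -11.8]
width: 0.411
```

jog_arm:
  commands:
    - {"xyz":[13,2,7],"spin":0}
    - {"xyz":[13,2,7],"spin":0}
    - {"xyz":[13,2,6.5],"spin":0}
    - {"xyz":[13.5,2.1,5.5],"spin":0}
    - {"xyz":[14,2.2,4.5],"spin":0}
    - {"xyz":[14,2.2,3],"spin":0}

```text
time: 6.05
tool_pos: [608.4, -33.2, 249.4]
ee_rot: [0.712, -0.052, 0.698, 0.057]
wrist_force: [-2.3, 0.8, -2.8]
width: 0.403
```

jog_arm:
  commands:
    - {"xyz":[14,2.2,2.2],"spin":0}
    - {"xyz":[14,2.2,1],"spin":0}
    - {"xyz":[14,2.2,0],"spin":0}
    - {"xyz":[14,2.2,-1.2],"spin":0}
    - {"xyz":[10,1.5,-1.5],"spin":0}

```text
time: 6.68
tool_pos: [679.7, -22.0, 249.8]
ee_rot: [0.712, -0.052, 0.698, 0.057]
wrist_force: [-2.9, 0.5, -1.7]
width: 0.407
```

jog_arm:
  commands:
    - {"xyz":[3,0.5,-0.5],"spin":0}
    - {"xyz":[3,0.5,-0.5],"spin":0}

```text
time: 6.92
tool_pos: [685.6, -21.0, 248.4]
ee_rot: [0.711, -0.052, 0.699, 0.057]
wrist_force: [-11.7, -1.0, 5.2]
width: 0.403
```

jog_arm:
  commands:
    - {"xyz":[2.5,0.4,-0.5],"spin":0}
    - {"xyz":[2.5,0.4,-0.5],"spin":0}

```text
time: 7.18
tool_pos: [685.4, -21.1, 248.4]
ee_rot: [0.707, -0.052, 0.704, 0.056]
wrist_force: [-11.1, 0.4, 3.9]
width: 0.406
```

On its stop: the force rose and the handle no longer advances. Release and rise.

jog_arm:
  commands:
    - {"xyz":[0,0,0],"spin":0}
    - {"xyz":[0,0,0],"spin":0}
    - {"xyz":[0,0,0],"spin":0}
    - {"xyz":[0,0,30],"spin":0}
    - {"xyz":[0,0,40],"spin":0}
    - {"xyz":[-30,0,30],"spin":0}
    - {"xyz":[-60,0,0],"spin":0}
    - {"xyz":[-60,0,0],"spin":0}
  jaw: 0.5

```text
time: 8.18
tool_pos: [539.6, -21.8, 353.4]
ee_rot: [0.712, -0.053, 0.698, 0.056]
wrist_force: [1.0, 0.7, 1.1]
width: 0.746
```

```bash
python3 - <<'E'
from h import *
np.set_printoptions(precision=3,suppress=True)
print(get_state()["joints"],get_state()["tool_pos"])
a=snapshot("side"); save(a,"s4.png",(190,110,330,275),4)
for n,d in [(q,boxes_of(a,q)) for q in("cover","cover_handle","pusher_grip")]:
    for e in d[:2]: print(n,e["p"],world(a,e["position"]))
print([proj(a,x) for x in([671,-26,270],[580,-146,75])])
E
```

```text
[-0.091 -0.058  1.736  0.007  1.446 -1.816] [539.627 -21.794 353.374]
cover 0.65 [658.639 -47.199 167.911]
cover_handle 0.95 [657.975 -48.159 167.539]
pusher_grip 0.65 [ 576.475 -141.999   39.07 ]
[array([297.384, 151.386]), array([271.525, 231.045])]
```

View pics/s4.png

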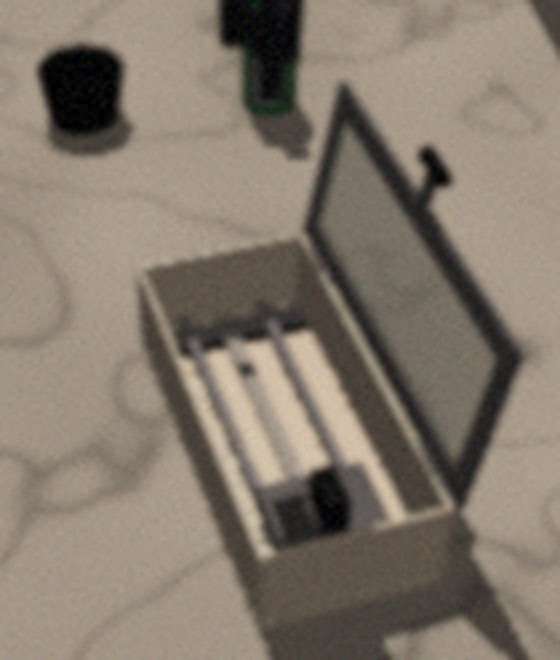

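The cover is up, with the handle at side pixel (298,152) against a prediction of (297,151) for 1.75 rad. The fin at (272,230) also matches. Next I turn 90° and go above the fin.

jog_arm:
  commands:
    - {"xyz":[5,-16,0],"spin":-10}
    - {"xyz":[5,-16,0],"spin":-10}
    - {"xyz":[5,-16,-10],"spin":-10}
    - {"xyz":[5,-16,-20],"spin":-10}
    - {"xyz":[5,-15,-20],"spin":-10}
    - {"xyz":[5,-15,-20],"spin":-10}
    - {"xyz":[5,-15,-20],"spin":-10}
    - {"xyz":[5,-15,-20],"spin":-10}

```text
time: 9.38
tool_pos: [597.4, -151.1, 244.4]
ee_rot: [0.578, 0.419, 0.554, -0.429]
wrist_force: [-0.5, -0.0, 0.7]
width: 0.747
```

jog_arm:
  commands:
    - {"xyz":[0,0,-20],"spin":-10}
    - {"xyz":[0,0,0],"spin":0}

```text
time: 9.62
tool_pos: [600.0, -152.7, 220.7]
ee_rot: [0.536, 0.467, 0.515, -0.479]
wrist_force: [0.0, -0.5, -0.3]
width: 0.75
```

jog_arm:
  commands:
    - {"xyz":[-19,6,-30],"spin":2.9}
    - {"xyz":[0,0,-40],"spin":0}
    - {"xyz":[0,0,-30],"spin":0}
    - {"xyz":[0,0,0],"spin":0}

```text
time: 10.12
tool_pos: [588.1, -147.9, 123.4]
ee_rot: [0.555, 0.451, 0.527, -0.459]
wrist_force: [-0.6, 0.1, 0.3]
width: 0.753
```

```bash
python3 - <<'E'
from h import *
np.set_printoptions(precision=3,suppress=True)
s=get_state();print(s["tool_pos"],s["ee_rot"],s["joints"])
q=s["ee_rot"]; print(R.from_quat([q[1],q[2],q[3],q[0]]).as_matrix())
a=snapshot("side"); save(a,"s5.png",(200,120,330,275),2.5)
b=snapshot("top"); save(b,"t5.png",(195,120,355,250),2.5)
A,B=cv2.imread("pics/s5.png"),cv2.imread("pics/t5.png"); h=min(A.shape[0],B.shape[0])
cv2.imwrite("pics/c5.png",np.hstack([A[-h:],B[:h]]))
E
```

```text
[ 588.098 -147.91   123.425] [ 0.555  0.451  0.527 -0.459] [-0.272  0.205  1.885 -0.032  1.02  -0.427]
[[ 0.023  0.985  0.17 ]
 [-0.035  0.171 -0.985]
 [-0.999  0.017  0.038]]
```

View pics/c5.png

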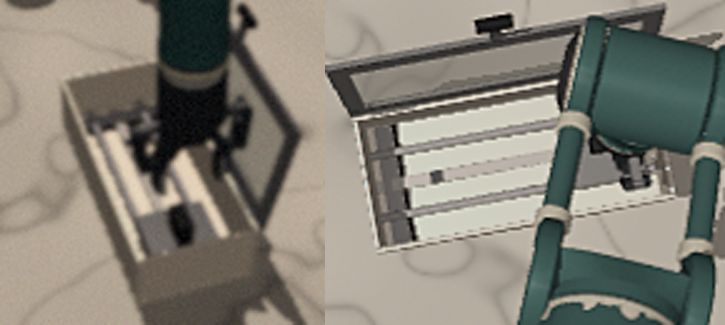

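jog_arm:
  commands:
    - {"xyz":[-7,1.5,-15],"spin":-1}
    - {"xyz":[0,0,-25],"spin":0}
    - {"xyz":[0,0,0],"spin":0}

```text
time: 10.6
tool_pos: [586.6, -147.9, 90.4]
ee_rot: [0.555, 0.458, 0.518, -0.462]
wrist_force: [-0.5, -0.6, 0.9]
width: 0.747
```

jog_arm:
  commands:
    - {"xyz":[-5,1,0],"spin":0}
    - {"xyz":[-2,0.5,-15],"spin":0}
    - {"xyz":[-2,0.5,-15],"spin":0}
    - {"xyz":[0,0,-5],"spin":0}
    - {"xyz":[0,0,0],"spin":0}

```text
time: 11.22
tool_pos: [578.1, -146.1, 55.7]
ee_rot: [0.557, 0.459, 0.516, -0.462]
wrist_force: [-0.4, -0.8, 0.3]
width: 0.748
```

jog_arm:
  commands:
    - {"xyz":[2,0,-8],"spin":0}
    - {"xyz":[0,0,0],"spin":0}

```text
time: 11.48
tool_pos: [580.6, -146.3, 47.3]
ee_rot: [0.557, 0.459, 0.516, -0.462]
wrist_force: [-0.3, 0.7, -0.1]
width: 0.753
```

jog_arm:
  commands:
    - {"xyz":[0,0,0],"spin":0}
    - {"xyz":[0,0,0],"spin":0}
    - {"xyz":[0,0,0],"spin":0}
    - {"xyz":[0,0,0],"spin":0}
    - {"xyz":[0,0,0],"spin":0}
  jaw: -1
  grip_force: 60

```text
time: 12.1
tool_pos: [582.5, -146.3, 48.2]
ee_rot: [0.558, 0.459, 0.516, -0.461]
wrist_force: [2.7, -0.4, -1.6]
width: 0.224
```

jog_arm:
  commands:
    - {"xyz":[-1.6,10,0],"spin":0}
    - {"xyz":[-2.8,18,0],"spin":0}
    - {"xyz":[-2.8,18,0],"spin":0}
    - {"xyz":[-2.8,18,0],"spin":0}
    - {"xyz":[-2.8,18,0],"spin":0}
    - {"xyz":[-1.6,10,0],"spin":0}

```text
time: 12.85
tool_pos: [569.5, -63.2, 48.3]
ee_rot: [0.562, 0.455, 0.511, -0.465]
wrist_force: [4.1, -5.4, -4.5]
width: 0.222
```

jog_arm:
  commands:
    - {"xyz":[-2,13,0],"spin":0}
    - {"xyz":[-2.3,15,0],"spin":0}
    - {"xyz":[-2.3,15,0],"spin":0}
    - {"xyz":[-1.6,10,0],"spin":0}
    - {"xyz":[-0.8,5,0],"spin":0}

```text
time: 13.48
tool_pos: [561.1, -10.1, 48.3]
ee_rot: [0.564, 0.454, 0.507, -0.467]
wrist_force: [4.5, -3.4, -2.8]
width: 0.223
```

```bash
cat > st.py <<'E'
from h import *
np.set_printoptions(precision=2,suppress=True)
s=get_state(); d=s["tool_pos"][:2]-np.array([564.73,-42.6]); x=np.array([.988,.154]); y=np.array([-.154,.988])
q=s["ee_rot"]; M=R.from_quat([q[1],q[2],q[3],q[0]]).as_matrix()
g=d-M[:2,0]*18.7
F=s["wrist_force"]; print(s["time"],"tcp case",d@x,d@y,"grasp",g@x,g@y,"F case",F[:2]@x,F[:2]@y,F[2],"xaxis",M[:,0],"joints",s["joints"])
E
python3 st.py
```

```text
13.475 tcp case 1.4152765255618227 32.6362829476758 grasp 0.7083874011194395 33.98993627250773 F case 3.952973235891641 -4.106708291232146 -2.835551270001958 xaxis [ 0.05 -0.07 -1.  ] joints [-0.02  0.21  2.05 -0.09  0.84 -0.12]
```

jog_arm:
  commands:
    - {"xyz":[-1,7,0],"spin":0}
    - {"xyz":[-0.8,5,0],"spin":0}
    - {"xyz":[-0.3,2,0],"spin":0}

```text
time: 13.85
tool_pos: [559.1, 2.7, 48.3]
ee_rot: [0.563, 0.455, 0.507, -0.468]
wrist_force: [4.8, -1.6, -2.1]
width: 0.228
```

```bash
python3 st.py
```

```text
13.85 tcp case 1.4118452064272902 45.60084336968714 grasp 0.7103316698758573 46.978058224066764 F case 4.4619116235673175 -2.3074971953039998 -2.058063409609462 xaxis [ 0.05 -0.07 -1.  ] joints [ 0.    0.2   2.05 -0.09  0.84 -0.09]
```

Now creep.

jog_arm:
  commands:
    - {"xyz":[-0.3,2,0],"spin":0}
    - {"xyz":[-0.3,2,0],"spin":0}

```text
time: 14.1
tool_pos: [558.4, 7.0, 48.3]
ee_rot: [0.563, 0.455, 0.507, -0.468]
wrist_force: [3.3, 1.5, -1.3]
width: 0.222
```

jog_arm:
  commands:
    - {"xyz":[-0.3,1.5,0],"spin":0}

```text
time: 14.22
tool_pos: [557.9, 9.9, 48.3]
ee_rot: [0.562, 0.456, 0.507, -0.468]
wrist_force: [3.2, 6.9, -0.8]
width: 0.222
```

jog_arm:
  commands:
    - {"xyz":[-0.3,1.5,0],"spin":0}

```text
time: 14.35
tool_pos: [557.5, 12.7, 48.2]
ee_rot: [0.562, 0.456, 0.507, -0.468]
wrist_force: [3.7, 0.9, -2.1]
width: 0.224
```

jog_arm:
  commands:
    - {"xyz":[-0.2,1.2,0],"spin":0}

```text
time: 14.48
tool_pos: [557.3, 13.8, 48.3]
ee_rot: [0.562, 0.456, 0.507, -0.468]
wrist_force: [4.7, -5.0, -2.6]
width: 0.225
```

```bash
python3 st.py
```

```text
14.475 tcp case 1.3768873275663782 56.86482135309851 grasp 0.6738210438894277 58.16818398333691 F case 3.8921628342118093 -5.67039775624802 -2.6257096332622982 xaxis [ 0.05 -0.06 -1.  ] joints [ 0.02  0.2   2.05 -0.09  0.84 -0.07]
```

jog_arm:
  commands:
    - {"xyz":[0.1,-0.8,0],"spin":0}
    - {"xyz":[0,0,0],"spin":0}

```text
time: 14.72
tool_pos: [557.4, 13.2, 48.3]
ee_rot: [0.562, 0.456, 0.507, -0.467]
wrist_force: [4.5, -0.6, -2.6]
width: 0.224
```

```bash
python3 st.py
```

```text
14.725 tcp case 1.3496522650161444 56.25875111933187 grasp 0.6466382135195922 57.55777762980752 F case 4.382727558289709 -1.2505279995724052 -2.5786991351756305 xaxis [ 0.05 -0.06 -1.  ] joints [ 0.02  0.2   2.05 -0.09  0.84 -0.07]
```

Release briefly so the ball centres the pusher by itself, then regrip.

jog_arm:
  commands:
    - {"xyz":[0,0,0],"spin":0}
    - {"xyz":[0,0,0],"spin":0}
    - {"xyz":[0,0,0],"spin":0}
  jaw: -0.3

```text
time: 15.1
tool_pos: [557.2, 12.6, 48.6]
ee_rot: [0.563, 0.456, 0.507, -0.468]
wrist_force: [-0.3, 0.5, -0.0]
width: 0.35
```

jog_arm:
  commands:
    - {"xyz":[0,0,0],"spin":0}
    - {"xyz":[0,0,0],"spin":0}
    - {"xyz":[0,0,0],"spin":0}
    - {"xyz":[0,0,0],"spin":0}
  jaw: -1
  grip_force: 40

```text
time: 15.6
tool_pos: [557.6, 12.6, 48.9]
ee_rot: [0.563, 0.456, 0.507, -0.467]
wrist_force: [1.7, 1.1, -0.5]
width: 0.231
```

```bash
python3 st.py; python3 - <<'E'
from h import *
np.set_printoptions(precision=2,suppress=True)
a=snapshot("side"); save(a,"s6.png",(200,120,330,275),2.5)
b=snapshot("top"); save(b,"t6.png",(195,120,355,250),2.5)
A,B=cv2.imread("pics/s6.png"),cv2.imread("pics/t6.png"); h=min(A.shape[0],B.shape[0])
cv2.imwrite("pics/c6.png",np.hstack([A[-h:],B[:h]]))
s=get_state();print(s["dq"],s["width"])
for q in("oil","measure","spatula","pusher_grip","cover"):
    for p in(a,b):
        for e in boxes_of(p,q)[:1]: print(q,e["p"],world(p,e["position"]))
E
```

```text
15.6 tcp case 1.4323844201858111 55.68425732717799 grasp 0.7159180971685777 57.00793689395168 F case 1.894700675092631 0.82252618927618 -0.5453620615285045 xaxis [ 0.05 -0.06 -1.  ] joints [ 0.02  0.2   2.05 -0.09  0.84 -0.07]
[-0.  0.  0. -0. -0. -0.] 0.2264876455377775
oil 0.7 [636.95 436.43 131.69]
measure 0.94 [447.12 442.91  42.2 ]
measure 0.6 [446.78 463.32  20.87]
spatula 0.97 [ 677.26 -492.52    9.66]
spatula 0.78 [ 674.94 -490.87   10.8 ]
pusher_grip 0.78 [557.56  -6.01  42.01]
pusher_grip 0.64 [656.95 -24.98 173.03]
cover 0.69 [662.32 -49.34 168.88]
cover 0.85 [656.92 -25.88 173.12]
```

View pics/c6.png

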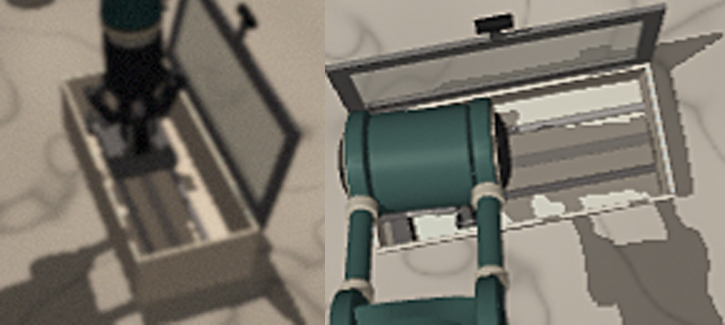

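The cover stands open on its stop, with the handle still at its predicted place. The pusher is in the gripper at the far end, held at rest with under 2 N, and the bystanders have not moved. Handing in.

```bash
python3 -c "
from cell import *
print(hand_in())"
```

```text
the job is handed in; nothing more can be done
None
```

I lifted the cover by its handle to its stop and slid the pusher about 161 mm into the loading notch. I handed the job in at about 16 s with the pusher still gripped.

- **Cover:** at the stop the push force rose to about 11 N and the handle stopped moving. After I let go, the handle showed in the side camera within about 1 pixel of where 1.75 rad should put it. It was in the same place in the last picture.
- **Pusher:** creeping in, the force along the rails went from +7 N through zero to −5 N, which is the ball dropping into the notch. The travel agrees to about 1 mm with the distance measured in the first pictures. I opened the fingers briefly so the ball could centre the pusher, then gripped again at 40 N. The last reading was about 0.8 N along the rails, with the arm at rest.
- **Other items:** the oil bottle, measuring cup and spatula were found within about 4 mm of their first positions, which is within the detector's error.

**Not checked or in disagreement:**
- The arm hid the steel pin, so I know the ball is seated from force and position, not from seeing it.
- In the last top picture the detector's "pusher_grip" result was actually the cover, so I ignored it.
- Its side-view result for the grip was about 20 mm off the gripper along the rails. I put that down to the fingers covering most of the fin.
- The tool ended tilted by about 4°, and the grip was not affected.

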